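# Find the undone guard screw on the roller pump and hold its guard open

### The arm

A 7-joint arm with a two-finger parallel gripper is mounted at the origin on the work surface. World frame = base frame: x ahead of the robot, y to its left, z up, the work surface at z = 0. Lengths are in m, angles in rad, forces in N, time in s.
With the tool pointing down it reaches from about 0.35 to 0.9 m from the base axis. Payload 8.1 kg.
Tool frame: the origin (TCP) lies at the very end of the fingers, on their centre line; the grasp point (between the pads) lies 19 mm behind it (grasp_offset is the distance from the TCP to the grasp point, in m); z points along the fingers, y is the line along which they close (so a half turn about z gives the same grasp; the last joint's range is limited). The gripper opens to 92 mm and grips with 3 to 60 N. Pads are 19 mm wide; open, the fingers measure 130 mm over their backs; the gripper's body (75 mm by 190 mm) begins 47 mm behind the grasp point.
Start: joints at [-1.255, 0.434, 0.025, 1.573, -0.012, 1.134, -0.075], TCP at [0.254, 0.571, 0.227] pointing down, gripper open.
Joint ranges: [-2.62, 2.62], [-0.44, 2.09], [-1.27, 1.32], [0.08, 2.57], [-1.32, 4.46], [0.12, 2], [-2.74, 2.74]. Speed limits (rad/s): [2.22, 2.22, 3.01, 3.01, 3.14, 3.14, 3.14].

### API

Orientations are given as a rotation vector (axis times angle).
In Python, from cell import observe, get_image, camera_params, sign_off, silhouettes, grasp_offset gives the robot as it stands. The module is installed in compiled form; this text tells all that it offers.
- The arm moves only by the tool jog_arm, never from a script. Its argument "motion" is a list that holds one entry, the list of rows, each a list of 7 numbers: the shift along the tool's x, y, z in m, then the turn, a rotation vector about the tool's x, y, z in rad, then the closure, from -1 (fully open) to 1 (shut), so that 0 is half open. In form: [[[dx, dy, dz, wx, wy, wz, hand], ...]]. A call has 1 to 10 rows; each row is the pose to reach, as a shift and turn from the pose commanded when the call began, along the tool's axes at that moment; what a row does not reach only later rows make up. A row lasts 1/12 s, in which the tool goes at most 41.7 mm and 7.16 degrees, less where a joint would pass 70% of its speed; a pose out of reach is approached as far as the arm can. A call with a gripper value outside its range is refused whole. The fingers move at their own pace and stop on an object; "force" is the grip in N (left out, the last holds). Time passes only in rows, so rows that repeat a pose let the fingers close. It gives the time, the measured TCP pose, the force, the opening and the grip force at its end, in the units of the state.
- observe(): the state, without advancing time (a new reading comes with each control period).
- get_image(name): name is "scene" or "top"; returns the picture (480x640x3 uint8, red, green, blue); there is no depth.
- camera_params(name): a dict with "vertical_fov" (degrees; the focal length in pixels is half the picture's height over the tangent of half this angle, whatever the lens; pixels are square), "cx", "cy" (the principal point, pixels), "T" (4x4, takes a point from camera to world coordinates). Camera axes: x right, y down, z forward; pixel columns grow to the right and rows downward; lengths in m; the calibration is good to about 2 mm. A picture is of the moment at which its call begins. camera_params takes no time and is no camera call.
- sign_off(): hands the job in; it is judged then, once.
Trained networks look in the newest picture that a camera, given by its name, has taken for a name from the list of things; names that differ only in an ending like _2 or _b are one class to them, and where a whole thing is asked for, a point or a joint stands for the part that bears it (a point fixed in the world has none). Each returns a list of dicts, best first, with "p" (0 to 1); they miss things now and then, are a little off and sometimes report something else, mostly with a low value. They report only what shows in the picture. A call takes as long as a camera call.
- silhouettes(query, camera): "mask" (480x640 bool, what is visible of it) and "pixel" ([column, row] in pixels, amid what is visible of it).
The state is a dict: "clock": time; "joints": joint angles; "dq": joint speeds; "joint_efforts": joint torques, N m; "position": TCP position; "ee_rot": TCP orientation; "force": force on the tool from outside, world axes, zero at the start; "ft_torque": the same for the moment, N m; "width": opening from 0.0 (shut) to 1.0 (fully open); "gripper_force": force on a finger pad.
Only numpy, scipy, OpenCV 4.12 (cv2) and the standard library are available. Lean on these libraries where they do the work, as an engineer would, in place of code of your own. Each camera call takes 0.05 s, during which the arm holds its last target. There are 200 camera calls.

### The job

One of the three brass screws that lock the guards of the roller pump has been left undone: tap each screw lightly from above with the fingers, going from the left one to the right one as seen from the robot, to find the one that gives. Then lift that head's guard well up, to 60 degrees or so, and finish while still holding it there, so that a colleague can get at the rollers; the guard falls shut if it is let go. Leave the bottle, the tip box and the screwdriver where they are.

Things in the scene. Friction and masses are not known exactly. Their poses are not given: they have to be found in the camera images.
- pump: White three-head roller pump, 220 mm deep (x), 316 mm wide (y), fixed. Origin: centre of its underside on the bench; x to its back (front faces the robot), y to the left. Three heads 96 mm apart along y, each shut by a flat hinged guard 130 x 90 mm (x, y), top face 128 mm above the bench. Done-up screws lock two guards; one screw, a different one each time, is undone and looks the same.
- screw_left: Brass captive screw near the front edge of the left guard, moving with it: round head 18 mm across, 14 mm high. Origin: centre of the head's top, 147.5 mm above the bench while shut; z up. Done up it is rigid; undone it sinks up to 5 mm under a tap, on a light spring (0.6 N, rising to 2 N, then solid), and comes back up.
- screw_middle: Brass captive screw near the front edge of the middle guard, moving with it: round head 18 mm across, 14 mm high. Origin: centre of the head's top, 147.5 mm above the bench while shut; z up. Done up it is rigid; undone it sinks up to 5 mm under a tap, on a light spring (0.6 N, rising to 2 N, then solid), and comes back up.
- screw_right: Brass captive screw near the front edge of the right guard, moving with it: round head 18 mm across, 14 mm high. Origin: centre of the head's top, 147.5 mm above the bench while shut; z up. Done up it is rigid; undone it sinks up to 5 mm under a tap, on a light spring (0.6 N, rising to 2 N, then solid), and comes back up.
- tab_left (a point): Grip point on the blue upright tab of the left guard, 46 mm right of its screw: tab 12 mm wide (y), 16 mm long (x), 38 mm high above the guard. Point on its centre line, 27 mm above the guard's top face, 11 mm below the tab's top, 155 mm above the bench while shut; then 105 mm in front of and 30 mm above the hinge axis (along the pump's y). Axes as the pump's, turning with the guard.
- tab_middle (a point): Grip point on the blue upright tab of the middle guard, 46 mm right of its screw: tab 12 mm wide (y), 16 mm long (x), 38 mm high above the guard. Point on its centre line, 27 mm above the guard's top face, 11 mm below the tab's top, 155 mm above the bench while shut; then 105 mm in front of and 30 mm above the hinge axis (along the pump's y). Axes as the pump's, turning with the guard.
- tab_right (a point): Grip point on the blue upright tab of the right guard, 46 mm right of its screw: tab 12 mm wide (y), 16 mm long (x), 38 mm high above the guard. Point on its centre line, 27 mm above the guard's top face, 11 mm below the tab's top, 155 mm above the bench while shut; then 105 mm in front of and 30 mm above the hinge axis (along the pump's y). Axes as the pump's, turning with the guard.
- guard_left (a joint): Opening angle (rad) of the left guard about the hinge at its back edge: 0 shut, grows as its front edge swings up and back, stop at 1.35. Locked shut if its screw is done up. Its weight (about 160 g) and a weak spring shut it from any angle, about 1.5 N at the tab.
- guard_middle (a joint): Opening angle (rad) of the middle guard about the hinge at its back edge: 0 shut, grows as its front edge swings up and back, stop at 1.35. Locked shut if its screw is done up. Its weight (about 160 g) and a weak spring shut it from any angle, about 1.5 N at the tab.
- guard_right (a joint): Opening angle (rad) of the right guard about the hinge at its back edge: 0 shut, grows as its front edge swings up and back, stop at 1.35. Locked shut if its screw is done up. Its weight (about 160 g) and a weak spring shut it from any angle, about 1.5 N at the tab.
- bottle_centre (a point): Bystander: amber medium bottle with a blue cap, 66 mm in diameter, 150 mm high, loose on the bench to the left of the pump; this point is its centre, half-way up.
- tip_box_centre (a point): Bystander: blue pipette-tip box with a clear top, 85 x 120 mm and 67 mm high, loose on the bench to the right of the pump; this point is its centre, half-way up.
- driver_grip (a point): Bystander: red-handled screwdriver, 170 mm long, lying loose on the bench in front of the pump; this point is the middle of its handle.

How it is judged:
By the outcome, as a careful person would: the job done as asked, in the order asked, and still so for the second after the job is handed in, while the arm keeps its last pose, push and grip.
It also fails if it takes over 58 s, if anything falls off the work surface, if the arm or the gripper's body presses on something with over 40 N, if the wrist force passes 120 N, or if a joint passes its speed limit or range.

## Working session

There is one attempt and no reset: what is moved stays moved. The work goes in short steps, Python scripts to look and compute and a tool call to move; the robot and the scene stay as the last step left them, time stands still between calls to the robot, and variables do not carry over. Pictures are saved under pics/ and viewed, at most 10 in all, crops included, and the job is handed in when it is done.

Besides the shell and the picture viewer there is one more tool, called after "Emit:" as name([rows], argument=value, ...), one row to a line, values as JSON. jog_arm: Moves the arm, as the interface text tells. Its arguments: {"type":"object","properties":{"motion":{"type":"array"},"force":{"type":"number"}},"required":["motion"]}

```bash
mkdir -p pics
cat > h.py <<'E'
import numpy as np, cv2
from cell import *
def proj(name,P):
    c=camera_params(name); T=np.array(c["T"]); f=240/np.tan(np.radians(c["vertical_fov"])/2)
    q=(np.atleast_2d(P)-T[:3,3])@T[:3,:3]
    return np.c_[c["cx"]+f*q[:,0]/q[:,2], c["cy"]+f*q[:,1]/q[:,2]]
def atz(name,px,z):
    c=camera_params(name); T=np.array(c["T"]); f=240/np.tan(np.radians(c["vertical_fov"])/2)
    d=T[:3,:3]@np.array([(px[0]-c["cx"])/f,(px[1]-c["cy"])/f,1]); o=T[:3,3]
    return o+d*(z-o[2])/d[2]
E
python3 - <<'E'
from h import *
ims=[get_image(n) for n in("scene","top")]
cv2.imwrite("pics/a.png",cv2.cvtColor(ims[0],4)); cv2.imwrite("pics/b.png",cv2.cvtColor(ims[1],4))
for n in("scene","top"):
    c=camera_params(n); print(n,c["vertical_fov"],c["cx"],c["cy"],np.round(c["T"],3).tolist())
    for q,z in(("screw_left",.1475),("tab_left",.155),("bottle_centre",.075),("tip_box_centre",.033),("driver_grip",.015)):
        for r in silhouettes(q,n)[:5]:
            print(q,round(r["p"],2),np.round(r["pixel"]),r["mask"].sum(),np.round(atz(n,r["pixel"],z),3))
s=observe();print(s)
E
```

```text
scene 53.891180400097376 322.87343244423715 244.3437062871629 [[0.892, 0.309, -0.33, 0.845], [0.452, -0.622, 0.64, -0.583], [-0.008, -0.72, -0.694, 0.734], [0.0, 0.0, 0.0, 1.0]]
screw_left 0.61 [300. 215.] 88 [0.49  0.011 0.147]
tab_left 0.9 [316. 232.] 2350 [ 0.544 -0.027  0.155]
bottle_centre 0.9 [334. 200.] 1161 [0.489 0.161 0.075]
tip_box_centre 0.98 [237. 428.] 5981 [ 0.577 -0.356  0.033]
driver_grip 0.63 [180. 318.] 595 [ 0.351 -0.22   0.015]
top 56.109597676318295 319.0504280019691 242.42990635012112 [[0.014, -0.994, 0.106, 0.425], [-1.0, -0.013, 0.008, 0.008], [-0.007, -0.106, -0.994, 1.057], [0.0, 0.0, 0.0, 1.0]]
screw_left 0.64 [417. 324.] 512 [ 0.36  -0.182  0.147]
screw_left 0.51 [317. 260.] 66 [0.486 0.02  0.147]
tab_left 0.63 [325. 238.] 2724 [0.53  0.005 0.155]
bottle_centre 0.57 [255. 262.] 826 [0.483 0.157 0.075]
tip_box_centre 0.82 [485. 224.] 2473 [ 0.581 -0.363  0.033]
tip_box_centre 0.6 [258. 262.] 828 [0.487 0.156 0.033]
driver_grip 0.64 [417. 322.] 472 [ 0.357 -0.209  0.015]
driver_grip 0.21 [373. 239.] 2732 [ 0.545 -0.109  0.015]
{'clock': 0.6, 'joints': array([-1.2545723 ,  0.43447242,  0.02498309,  1.57321371, -0.01158315,
        1.13399161, -0.07511762]), 'dq': array([ 0.00067847, -0.00106445, -0.00132607,  0.0014537 , -0.00060511,
        0.00097514,  0.00111106]), 'joint_efforts': array([-1.90786217e-03, -6.67344832e+01,  9.82708856e-01, -3.14696217e+01,
       -6.05604937e-02,  3.27474601e-02,  2.35829464e-05]), 'position': array([0.25420389, 0.57097961, 0.22675348]), 'ee_rot': array([6.53206874e-01, 3.07290640e+00, 8.91219274e-05]), 'force': array([0.3993404 , 0.68951097, 0.51613689]), 'ft_torque': array([ 0.01708117, -0.05562675, -0.0133713 ]), 'gripper_force': 0.0, 'width': 1.0011867876280673}
```

View pics/a.png

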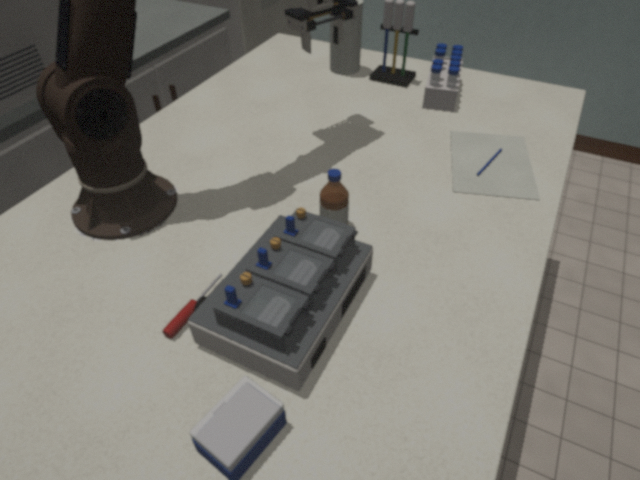

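View pics/b.png

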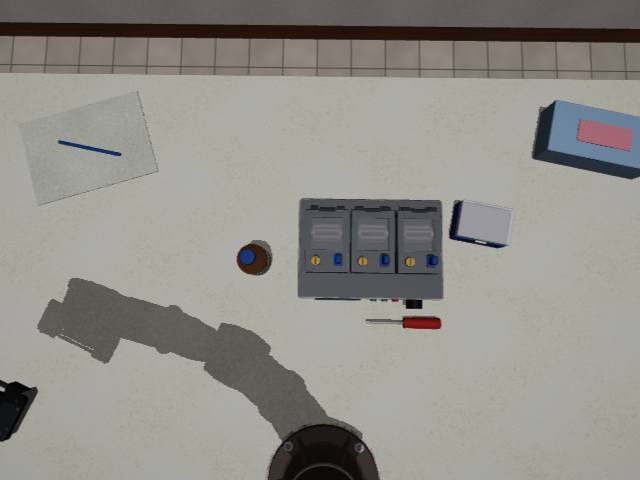

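The top view shows screws at about (316,260), (362,261) and (410,261), with the blue tabs at (338,258), (385,259) and (432,260). The scene view shows the same screws at about (300,214), (275,243) and (246,278). The pump is nearly square to the world axes. Next I refine these positions by colour.

Run:
```python
from h import *
for n,f in(("top","b"),("scene","a")):
    im=cv2.imread(f"pics/{f}.png"); hsv=cv2.cvtColor(im,cv2.COLOR_BGR2HSV)
    for nm,lo,hi,z in(("brass",(12,120,90),(28,255,255),.1475),("blue",(105,150,40),(125,255,255),.166)):
        k,_,st,ce=cv2.connectedComponentsWithStats(cv2.inRange(hsv,lo,hi))
        for i in range(1,k):
            if 25<st[i,4]<400 and 200<ce[i][0]<450 and 200<ce[i][1]<300: print(n,nm,st[i],np.round(ce[i],1),np.round(atz(n,ce[i],z),4))
print(grasp_offset)
```

```text
top brass [311 256   9   9  59] [315. 260.] [0.4853 0.0236 0.1475]
top brass [358 257  10   9  64] [362.2 260.8] [ 0.4849 -0.072   0.1475]
top brass [406 258   9   8  60] [409.8 261.5] [ 0.4848 -0.1679  0.1475]
top blue [240 250  15  14 171] [247.  256.5] [0.489  0.1584 0.166 ]
top blue [334 254   8  12  96] [337.5 259.5] [ 0.4856 -0.0214  0.166 ]
top blue [380 255   9  11  91] [384.2 260.1] [ 0.4856 -0.1138  0.166 ]
top blue [427 256  11  11  92] [432.  260.9] [ 0.4853 -0.2083  0.166 ]
scene brass [242 273   8   8  36] [245.4 277.1] [ 0.4854 -0.1706  0.1475]
0.0188
```

Emit:
jog_arm([
  [[-0.03,-0.028,-0.015,0,0,-0.08,1],[-0.055,-0.052,-0.015,0,0,-0.12,1],[-0.08,-0.076,-0.015,0,0,-0.16,1],[-0.105,-0.1,-0.015,0,0,-0.2,1],[-0.13,-0.122,-0.015,0,0,-0.24,1],[-0.155,-0.146,-0.015,0,0,-0.28,1],[-0.18,-0.168,-0.015,0,0,-0.32,1],[-0.205,-0.192,-0.015,0,0,-0.36,1],[-0.23,-0.215,-0.015,0,0,-0.419,1],[-0.25,-0.234,-0.015,0,0,-0.419,1]],
], force=20)

```text
clock: 1.43
position: [0.3883, 0.253, 0.242]
ee_rot: [-0.003, 3.141, 0.0]
force: [-0.1, -0.6, 0.1]
width: 0.324
gripper_force: 0.0
```

Emit:
jog_arm([
  [[-0.015,-0.035,0,0,0,0,1],[-0.03,-0.07,0,0,0,0,1],[-0.044,-0.105,0,0,0,0,1],[-0.058,-0.14,0,0,0,0,1],[-0.073,-0.175,0,0,0,0,1],[-0.085,-0.205,0.02,0,0,0,1],[-0.098,-0.232,0.05,0,0,0,1],[-0.098,-0.232,0.072,0,0,0,1],[-0.098,-0.232,0.08,0,0,0,1],[-0.098,-0.232,0.08,0,0,0,1]],
])

```text
clock: 2.27
position: [0.484, 0.0237, 0.1601]
ee_rot: [-0.0, -3.138, 0.001]
force: [-0.3, 0.5, -0.1]
width: 0.001
gripper_force: 0.0
```

Run:
```python
from h import *
s=observe();print(s["clock"],s["position"],s["force"],s["width"],s["joints"])
a=get_image("scene");b=get_image("top")
c=np.hstack([cv2.resize(a[180:320,190:370],None,fx=2.5,fy=2.5),cv2.resize(b[200:340,290:410],None,fx=2.5,fy=2.5)])
cv2.imwrite("pics/c.png",cv2.cvtColor(c,4))
```

```text
2.2667 [0.48397302 0.02369169 0.16013605] [-0.33549381  0.51614736 -0.11687853] 0.0005916432427360057 [-0.37152439  0.28426897  0.26407246  2.00576739 -0.09618547  0.8670956
  1.51565084]
```

View pics/c.png

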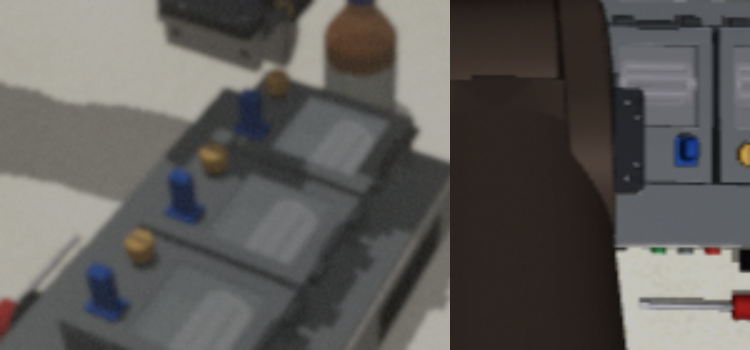

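Run:
```python
from h import *
print(proj("scene",[[.484,.0237,.16],[.484,.0237,.226],[.485,.0236,.1475]]))
a=get_image("scene")
cv2.imwrite("pics/d.png",cv2.cvtColor(cv2.resize(a[120:300,190:400],None,fx=3,fy=3),4))
print(observe()["clock"])
```

```text
[[300.4115846  205.07539913]
 [298.92867445 176.89158485]
 [301.10351227 210.27203426]]
2.4167
```

View pics/d.png

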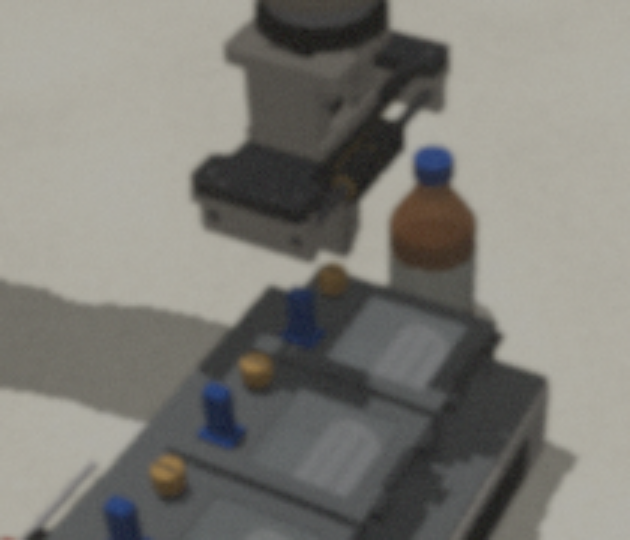

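The close-up shows the closed fingertips at about (335,252), directly above the left screw at (331,280), with the gripper body clear of the tabs. Now I tap the left screw.

Emit:
jog_arm([
  [[0,0,0.008,0,0,0,1],[0,0,0.011,0,0,0,1],[0,0,0.0125,0,0,0,1],[0,0,0.0135,0,0,0,1],[0,0,0.0145,0,0,0,1],[0,0,0.0155,0,0,0,1],[0,0,0.0155,0,0,0,1]],
])

```text
clock: 3.0
position: [0.4855, 0.0237, 0.1462]
ee_rot: [-0.0, 3.142, 0.0]
force: [0.1, 0.9, 1.4]
width: 0.006
gripper_force: 0.5
```

Emit:
jog_arm([
  [[0,0,0.001,0,0,0,1],[0,0,0.002,0,0,0,1],[0,0,0.002,0,0,0,1]],
])

```text
clock: 3.25
position: [0.4855, 0.0236, 0.1442]
ee_rot: [-0.0, 3.141, 0.0]
force: [0.3, 0.8, 1.1]
width: 0.003
gripper_force: 0.8
```

Emit:
jog_arm([
  [[0,0,0.0012,0,0,0,1],[0,0,0.0012,0,0,0,1]],
])

```text
clock: 3.42
position: [0.4856, 0.0236, 0.143]
ee_rot: [-0.0, 3.141, 0.0]
force: [-1.1, 0.5, 2.1]
width: 0.007
gripper_force: 1.0
```

Emit:
jog_arm([
  [[0,0,-0.01,0,0,0,1],[0,0,-0.0355,0,0,0,1],[0,0,-0.0355,0,0,0,1],[0,0,-0.0355,0,0,0,1]],
])

```text
clock: 3.75
position: [0.4864, 0.0235, 0.1801]
ee_rot: [0.0, 3.139, 0.001]
force: [-0.5, -0.2, -0.2]
width: 0.004
gripper_force: 0.0
```

Emit:
jog_arm([
  [[0,-0.03,0,0,0,0,1],[0,-0.06,0,0,0,0,1],[0,-0.085,0,0,0,0,1],[0,-0.0956,0,0,0,0,1],[0,-0.0956,0.02,0,0,0,1],[0,-0.0956,0.028,0,0,0,1],[0,-0.0956,0.03,0,0,0,1],[0,-0.0956,0.0315,0,0,0,1],[0,-0.0956,0.0325,0,0,0,1],[0,-0.0956,0.0325,0,0,0,1]],
])

```text
clock: 4.58
position: [0.4845, -0.072, 0.1474]
ee_rot: [0.001, -3.14, -0.0]
force: [-10.8, -2.7, 25.2]
width: 0.005
gripper_force: 12.6
```

The middle screw is rigid. Next is the right one, pressed more gently.

Emit:
jog_arm([
  [[0,0,-0.01,0,0,0,1],[0,0,-0.0325,0,0,0,1],[0,0,-0.0325,0,0,0,1],[0,-0.03,-0.0325,0,0,0,1],[0,-0.06,-0.0325,0,0,0,1],[0,-0.085,-0.0325,0,0,0,1],[0,-0.0958,-0.0325,0,0,0,1],[0,-0.0958,-0.0125,0,0,0,1],[0,-0.0958,-0.0045,0,0,0,1],[0,-0.0958,-0.0025,0,0,0,1]],
])

```text
clock: 5.42
position: [0.4848, -0.167, 0.1475]
ee_rot: [0.002, -3.139, -0.001]
force: [-5.7, -0.3, 16.7]
width: 0.004
gripper_force: 8.5
```

Emit:
jog_arm([
  [[0,0,0.0015,0,0,0,1],[0,0,0.0022,0,0,0,1],[0,0,0.0022,0,0,0,1]],
])

```text
clock: 5.67
position: [0.4848, -0.1669, 0.1475]
ee_rot: [0.002, -3.14, -0.001]
force: [-8.1, 0.2, 19.6]
width: 0.002
gripper_force: 9.6
```

The left screw is the undone one. I lift, go above the left tab and open partway.

Emit:
jog_arm([
  [[0,0,-0.015,0,0,0,1],[0,0,-0.045,0,0,0,0.6],[0,0.02,-0.05,0,0,0,0.48],[0,0.05,-0.05,0,0,0,0.48],[0,0.085,-0.05,0,0,0,0.48],[0,0.115,-0.05,0,0,0,0.48],[0,0.135,-0.05,0,0,0,0.48],[0,0.1455,-0.05,0,0,0,0.48],[0,0.1455,-0.05,0,0,0,0.48],[0,0.1455,-0.05,0,0,0,0.48]],
])

```text
clock: 6.5
position: [0.4853, -0.0223, 0.1963]
ee_rot: [0.003, -3.141, 0.001]
force: [-1.2, 0.1, -0.7]
width: 0.261
gripper_force: 0.0
```

Run:
```python
from h import *
s=observe();print(s["clock"],s["position"],s["width"])
a=get_image("scene")
cv2.imwrite("pics/e.png",cv2.cvtColor(cv2.resize(a[120:300,190:400],None,fx=3,fy=3),4))
print(proj("scene",[[*s["position"]],[.485,-.0225,.166],[.485,-.0225,.128]]))
```

```text
6.5 [ 0.48531768 -0.02233669  0.19632657] 0.2612284459209885
[[287.89562331 204.12135138]
 [288.67654861 216.92200442]
 [289.83868872 232.11242203]]
```

View pics/e.png

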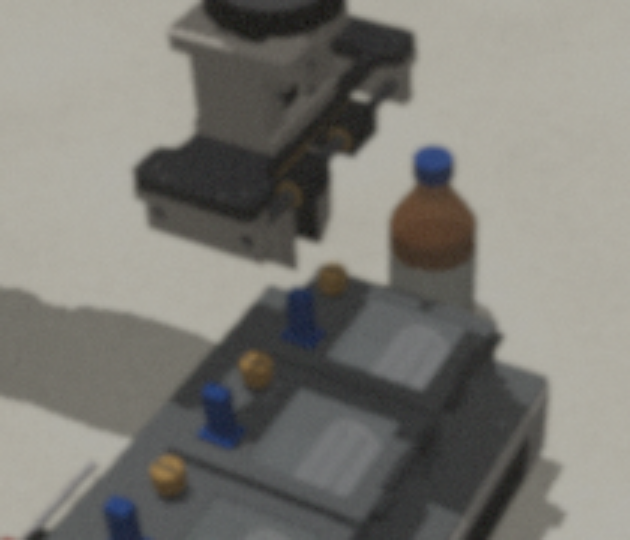

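Run:
```python
from h import *
p=np.array([.4853,-.0223,.1963])
P=[p+[x,y,z] for z in(0,.066) for y in(-.031,-.095) for x in(-.0375,-.0095,.0095,.0375)]
for q,r in zip(P,proj("scene",P)): print(np.round(q-p,3),np.round((r-[190,120])*3))
```

```text
[-0.037 -0.031  0.   ] [213. 264.]
[-0.01  -0.031  0.   ] [253. 278.]
[ 0.01  -0.031  0.   ] [281. 287.]
[ 0.038 -0.031  0.   ] [323. 301.]
[-0.037 -0.095  0.   ] [152. 329.]
[-0.01  -0.095  0.   ] [194. 344.]
[ 0.01  -0.095  0.   ] [223. 354.]
[ 0.038 -0.095  0.   ] [266. 370.]
[-0.037 -0.031  0.066] [201. 174.]
[-0.01  -0.031  0.066] [244. 187.]
[ 0.01  -0.031  0.066] [273. 196.]
[ 0.038 -0.031  0.066] [318. 210.]
[-0.037 -0.095  0.066] [137. 237.]
[-0.01  -0.095  0.066] [181. 252.]
[ 0.01  -0.095  0.066] [211. 262.]
[ 0.038 -0.095  0.066] [257. 277.]
```

The tab top is at about (301,292) against (296,291) predicted, so the position is within 2 mm. The plate at (150–300, 195–265) is the end of the gripper body. I descend and grip.

Emit:
jog_arm([
  [[-0.001,0,0.02,0,0,0,0.48],[-0.001,0,0.035,0,0,0,0.48],[-0.001,0,0.05,0,0,0,0.48],[-0.001,0,0.058,0,0,0,0.48],[-0.001,0,0.06,0,0,0,0.48],[-0.001,0,0.06,0,0,0,0.48]],
], force=12)

```text
clock: 7.05
position: [0.4862, -0.0234, 0.1361]
ee_rot: [-0.002, -3.141, 0.001]
force: [-0.6, 0.3, 0.2]
width: 0.263
gripper_force: 0.0
```

Emit:
jog_arm([
  [[0,0,0,0,0,0,1],[0,0,0,0,0,0,1],[0,0,0,0,0,0,1],[0,0,0,0,0,0,1],[0,0,0,0,0,0,1]],
], force=12)

```text
clock: 7.47
position: [0.487, -0.0228, 0.137]
ee_rot: [0.0, 3.14, -0.0]
force: [-0.5, -2.9, 5.8]
width: 0.13
gripper_force: 12.0
```

Emit:
jog_arm([
  [[-0.0018,0,-0.007,0,0.035,0,1],[-0.0039,0,-0.0143,0,0.07,0,1],[-0.0067,0,-0.0213,0,0.105,0,1],[-0.0097,0,-0.028,0,0.14,0,1],[-0.0134,0,-0.0344,0,0.175,0,1],[-0.0173,0,-0.0405,0,0.209,0,1],[-0.0173,0,-0.0405,0,0.209,0,1]],
])

```text
clock: 8.05
position: [0.5033, -0.0229, 0.1771]
ee_rot: [-0.0, -2.928, 0.001]
force: [-5.8, -2.5, 2.6]
width: 0.133
gripper_force: 12.0
```

Emit:
jog_arm([
  [[-0.0033,0,-0.0066,0,0.035,0,1],[-0.0068,0,-0.013,0,0.07,0,1],[-0.011,0,-0.019,0,0.105,0,1],[-0.0153,0,-0.0248,0,0.14,0,1],[-0.0202,0,-0.0301,0,0.175,0,1],[-0.0253,0,-0.0352,0,0.21,0,1],[-0.0337,0,-0.0421,0,0.262,0,1],[-0.0397,0,-0.046,0,0.297,0,1],[-0.0458,0,-0.0496,0,0.332,0,1],[-0.0458,0,-0.0496,0,0.332,0,1]],
])

```text
clock: 8.88
position: [0.5589, -0.0229, 0.2157]
ee_rot: [-0.0, -2.596, 0.002]
force: [-3.1, -1.5, 7.3]
width: 0.127
gripper_force: 12.0
```

Run:
```python
from h import *
s=observe();print(s["clock"],s["position"],s["ee_rot"],s["width"],s["force"],s["gripper_force"])
R=cv2.Rodrigues(s["ee_rot"])[0]; g=s["position"]-R[:,2]*.0188
h=np.array([.4862+.105,0,.125]); d=g-h
print(g,"guard deg",np.degrees(np.arctan2(d[2],-d[0]))-15.95, np.hypot(d[0],d[2]))
a=get_image("scene");cv2.imwrite("pics/f.png",cv2.cvtColor(cv2.resize(a[120:330,170:400],None,fx=2.8,fy=2.8),4))
```

```text
8.8833 [ 0.55888072 -0.02290579  0.2156579 ] [-4.06263838e-04 -2.59594336e+00  1.65388890e-03] 0.1274303449121066 [-3.08083253 -1.49414647  7.33731675] 12.000643908977509
[ 0.5686374  -0.0228851   0.23172795] guard deg 62.11325892370715 0.10908678452363746
```

View pics/f.png

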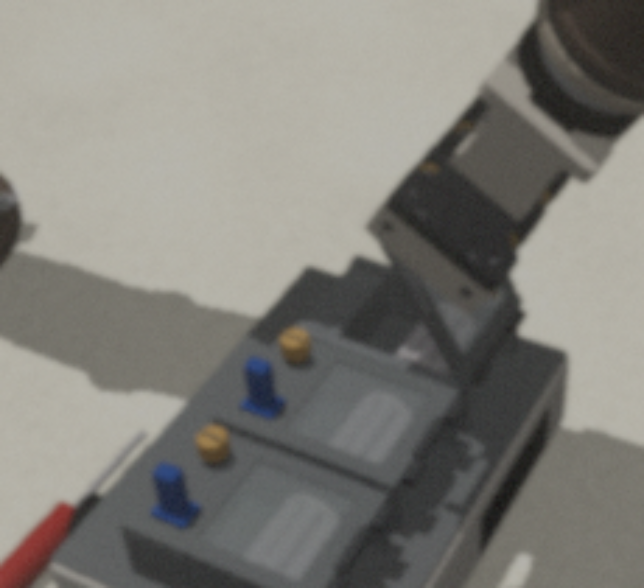

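The guard stands open: its edge runs from (455,375) to (400,265), and the head below it is exposed. The gripper hides the bottle, so I firm the grip, wait, check the bottle from the top and hand in.

Emit:
jog_arm([
  [[0,0,0,0,0,0,1],[0,0,0,0,0,0,1],[0,0,0,0,0,0,1],[0,0,0,0,0,0,1],[0,0,0,0,0,0,1],[0,0,0,0,0,0,1]],
], force=20)

```text
clock: 9.43
position: [0.5586, -0.0228, 0.2156]
ee_rot: [-0.001, -2.601, 0.001]
force: [-1.9, -5.0, -2.3]
width: 0.124
gripper_force: 20.0
```

Run:
```python
from h import *
b=get_image("top");cv2.imwrite("pics/g.png",cv2.cvtColor(b,4))
for q in("bottle_centre","driver_grip","tip_box_centre"): print(q,[(round(r["p"],2),np.round(r["pixel"])) for r in silhouettes(q,"top")[:2]])
s=observe();print(s["clock"],s["position"],s["force"],s["width"],s["gripper_force"])
```

```text
bottle_centre [(0.96, array([249., 257.]))]
driver_grip [(0.89, array([419., 326.]))]
tip_box_centre [(0.64, array([484., 224.]))]
9.6333 [ 0.55861445 -0.0228317   0.21566409] [-0.86901608 -5.37593505 -1.88411098] 0.130531955855804 19.999692142009735
```

View pics/g.png

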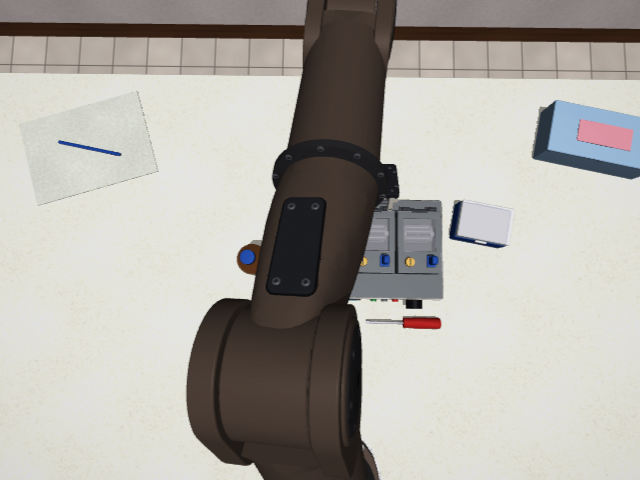

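The bottle cap is still at (247,257), the screwdriver at (419,323) and the tip box at (484,224), so nothing has moved.

```bash
python3 -c "
from cell import *
print(sign_off())"
```

```text
the job is handed in; nothing more can be done
None
```

I tapped the screws left to right, and the left one gave. Its guard is now held open at about 62°, and the bottle, tip box and screwdriver are where they were. The job is handed in.

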